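Vent an under-sink filter and take off its cap, whichever hand its thread is

ROBOT

A 6-joint arm with a two-finger parallel gripper is mounted at the origin on the work surface. World frame = base frame: x ahead of the robot, y to its left, z up, the work surface at z = 0. Lengths are in m, angles in rad, forces in N, time in s.
With the tool pointing down it reaches from about 0.35 to 0.925 m from the base axis. Payload 6.4 kg.
Tool frame: the origin (TCP) lies at the very end of the fingers, on their centre line; the grasp point (between the pads) lies 19 mm behind it; z points along the fingers, y is the line along which they close (so a half turn about z gives the same grasp; the last joint's range is limited). The gripper opens to 94 mm and grips with 3 to 60 N. Pads are 16 mm wide; open, the fingers measure 119 mm over their backs; the gripper's body (75 mm by 177 mm) begins 78 mm behind the grasp point.
Start: joints at [0.948, 0.245, 1.558, -0, 1.339, -0.174], TCP at [0.282, 0.586, 0.205] pointing down, gripper open.
Joint ranges: [-3.13, 3.13], [-1.02, 2.26], [0.13, 2.54], [-0.95, 4.09], [0.21, 2.88], [-2.74, 2.74]. Speed limits (rad/s): [2.57, 2.57, 3.14, 3.14, 3.14, 3.14].

INTERFACE

Orientations are given as [roll, pitch, yaw] about the fixed x, y, z axes, in that order (R = Rz(yaw) Ry(pitch) Rx(roll)).
In Python, from plant import bot, capture, hand_in gives the robot as it stands. The module is installed in compiled form; this text tells all that it offers.
- The arm moves only by the tool play_rows, never from a script. Its argument "motion" is a list of rows, each a list of 4 numbers: the shift along the tool's x, y, z in units of 50 mm (1.0 is 50 mm), then the turn about the tool's z in units of 6 degrees (1.0 is 6 degrees). In form: [[x, y, z, spin], ...]. A call has 1 to 10 rows; each row is the pose to reach, as a shift and turn from the pose commanded when the call began, along the tool's axes at that moment; what a row does not reach only later rows make up. A row lasts 1/10 s, in which the tool goes at most 50 mm and 8.59 degrees, less where a joint would pass 70% of its speed; a pose out of reach is approached as far as the arm can. A call with a gripper value outside its range is refused whole. "gripper" is the opening in per cent of the stroke, from 0 (shut) to 100 (fully open), set as the call begins (left out, the last holds). The fingers move at their own pace and stop on an object; "force" is the grip in N (left out, the last holds). Time passes only in rows, so rows that repeat a pose let the fingers close. It gives the time, the measured TCP pose, the force, the opening and the grip force at its end, in the units of the state.
- bot.state(): the state, without advancing time (a new reading comes with each control period).
- capture(name): name is "scene" or "top" or "wrist"; returns a dict with "color" (400x640x3 uint8, red, green, blue), "fx", "fy", "cx", "cy" (pixels), "position" and "orientation" of the camera in the world. Camera axes: x right, y up, looking along -z (the intrinsics and any distortion apply to the point x, -y, -z); pixel columns grow to the right and rows downward; lengths in m; the calibration is good to about 2 mm. A picture is of the moment at which its call begins. There is no depth.
- hand_in(): hands the job in; it is judged then, once.
The state is a dict: "time_s": time; "joint_pos": joint angles; "joint_vel": joint speeds; "effort": joint torques, N m; "tool_pos": TCP position; "orientation": TCP orientation; "wrist_force": force on the tool from outside, world axes, zero at the start; "wrist_torque": the same for the moment, N m; "width": finger opening in m; "grip_force": force on a finger pad.
Only numpy, scipy, OpenCV 4.12 (cv2) and the standard library are available. Lean on these libraries where they do the work, as an engineer would, in place of code of your own. Each camera call takes 0.05 s, during which the arm holds its last target. There are 200 camera calls.

TASK

The filter pot with the blue cap is due for a new cartridge and its water is already shut off: first vent it by swinging the red sprung bleed lever right to its stop, keep it there for a moment, and let it spring fully back. Then unscrew the blue cap and lift it off; these pots come with left- or right-hand threads and nothing shows which, so try it one way and, if it will not turn, the other. Finish still holding the cap in the gripper, level and at least 6 cm up above its own open pot; leave the white cap closed and do not knock away the new cartridge, the slip nut or the yellow tub beside it.

Things in the scene. Friction and masses are not known exactly. Their poses are not given: they have to be found in the camera images.
- stand: fixed twin filter stand: aluminium base plate 150 x 300 mm with two ribbed white pots (necks grey, 101 mm across, rims 150 mm above the board) on the stand's y axis, one at y = +80 mm and one at y = -80 mm. Origin on the board midway between the pots; its z axis is up and its +x axis points to the side with the bleed valve
- neck_left (a point): centre of the rim of the pot at the stand's +y, 150 mm above the board, on the pot's axis
- neck_right (a point): centre of the rim of the pot at the stand's -y, 150 mm above the board, on the pot's axis
- cap_blue: blue screw cap, closed on one of the two pots (either one): a disc 88 mm across, 10 mm thick, with an upright grip bar across its top. Origin on the cap's axis at the disc's underside, about 1 mm above the neck rim when closed, z up. Mass 0.11 to 0.23 kg. Free of the thread from 50 degrees of turn; a second stop at 70 degrees, still free: turn about 60 degrees, lift straight up
- blue_bar (a point): middle of the blue cap's grip bar, 24 mm above the cap's origin. The bar is 64 mm long along the cap's x axis, 16 mm wide along its y axis, and stands from 10 to 38 mm above the origin. With the cap closed the bar lies along the stand's x axis
- blue_plug (a point): foot of the blue cap's black plug (48 mm diameter with three thread lugs), 22 mm below the cap's origin, inside the neck when closed. The thread is left- or right-hand at random. The wrong way the cap stops dead within about 3 degrees; the right way it turns against light friction (under 0.4 N m; a sprung seat below pushes it up with about 18 N) and can rise 2.5 mm
- cap_white: white screw cap of the same shape, closed on the other pot, to be left alone; same origin and axes as the blue cap
- bleed (a joint): angle of the sprung bleed lever about the upright valve stem: 0 at rest (pointing 0.6 rad clockwise of the stand's +x axis, seen from above), 1.2 rad at its stop (0.6 rad anticlockwise of +x); it swings anticlockwise seen from above. A spring always returns it; pushed at 70 mm from the stem it takes about 1.5 N at rest and 6 N at the stop
- bleed_pivot (a point): on the axis of the lever's stem, 135 mm above the board at the middle of the lever's thickness, 80 mm from the stand's origin along its +x axis
- bleed_tip (a point): outer end of the lever, 90 mm from the stem axis at the same height. Its red sleeve, 35 to 90 mm from the stem axis, is 16 mm wide and 14 mm high (128 to 142 mm above the board), with 100 mm of free air below it
- cartridge: new filter cartridge, white cylinder with blue ends, 48 mm across, 98 mm high, standing on the board by the stand; origin at the centre of its underside
- slip_nut: white plastic slip nut (ring) lying flat on the board, 70 mm across its lugs, 20 mm high; origin at the centre of its underside
- tub: yellow tub with orange lid, 80 mm across, 75 mm high; origin at the centre of its underside

How it is judged:
By the outcome, as a careful person would: the job done as asked, in the order asked, and still so for the second after the job is handed in, while the arm keeps its last pose, push and grip.
It also fails if it takes over 58 s, if anything falls off the work surface, if the arm or the gripper's body presses on something with over 40 N, if the wrist force passes 120 N, or if a joint passes its speed limit or range.

## Working session

There is one attempt and no reset: what is moved stays moved. The work goes in short steps, Python scripts to look and compute and a tool call to move; the robot and the scene stay as the last step left them, time stands still between calls to the robot, and variables do not carry over. Pictures are saved under pics/ and viewed, at most 10 in all, crops included, and the job is handed in when it is done.

Besides the shell and the picture viewer there is one more tool, called after "Request:" as name(argument=value, ...), one argument or row to a line, values as JSON. play_rows: Moves the arm, as the interface text tells. Its arguments: {"type":"object","properties":{"motion":{"type":"array","items":{"type":"array","items":{"type":"number"}}},"gripper":{"type":"number"},"force":{"type":"number"}},"required":["motion"]}

```bash
mkdir -p pics
cat > h.py <<'E'
import numpy as np, cv2
from plant import bot, capture, hand_in
from scipy.spatial.transform import Rotation as R
def rot(o):
    o=np.array(o,float)
    return o if o.shape==(3,3) else (R.from_euler('xyz',o) if o.size==3 else R.from_quat(o)).as_matrix()
def ray(c,u,v):
    d=np.array([(u-c['cx'])/c['fx'],-(v-c['cy'])/c['fy'],-1.])
    return np.array(c['position']),rot(c['orientation'])@d
def onz(c,u,v,z):
    p,d=ray(c,u,v); return p+d*(z-p[2])/d[2]
def proj(c,P):
    q=rot(c['orientation']).T@(np.array(P)-np.array(c['position']))
    return c['cx']+c['fx']*q[0]/-q[2], c['cy']+c['fy']*q[1]/q[2]
def save(c,n): cv2.imwrite('pics/'+n,cv2.cvtColor(c['color'],cv2.COLOR_RGB2BGR))
E
python3 - <<'E'
from h import *
for n in ('scene','top'):
    c=capture(n); save(c,n+'1.png'); np.save(n+'.npy',c,allow_pickle=True)
    print({k:c[k] for k in c if k!='color'})
print(bot.state())
E
```

```text
{'fx': 376.51838962552927, 'fy': 376.51838962552927, 'cx': 323.69069944880175, 'cy': 202.20758482983774, 'position': array([ 1.02711048, -0.18200686,  0.83339785]), 'orientation': array([ 0.60265572, -0.00335185,  1.19044501])}
{'fx': 495.06163425306863, 'fy': 495.06163425306863, 'cx': 324.71251101101643, 'cy': 197.33478983085257, 'position': array([4.59276418e-01, 1.12929749e-03, 1.17791798e+00]), 'orientation': array([ 0.09791705,  0.02460014, -1.58608933])}
{'time_s': 0.1, 'joint_pos': array([ 9.47897178e-01,  2.45703389e-01,  1.55883699e+00, -4.12514238e-06,
        1.33870360e+00, -1.74110412e-01]), 'joint_vel': array([ 0.00065197, -0.00216012, -0.00224853,  0.00037614, -0.00028917,
       -0.00161426]), 'effort': array([ 1.64684786e-05, -4.16912842e+01, -3.15526021e+01,  6.87184045e-02,
        3.09997110e-02, -4.79076414e-05]), 'tool_pos': array([0.28171389, 0.58520526, 0.20451131]), 'orientation': array([-3.13996559e+00, -2.82111411e-04,  2.69280464e+00]), 'wrist_force': array([-0.29873768, -0.19236908, -0.57260578]), 'wrist_torque': array([-0.04494024, -0.03617346, -0.02649283]), 'grip_force': 0.0, 'width': 0.09413696397722533}
```

View pics/top1.png

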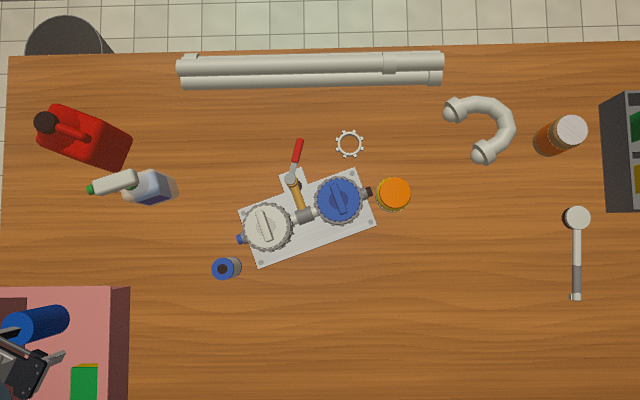

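View pics/scene1.png

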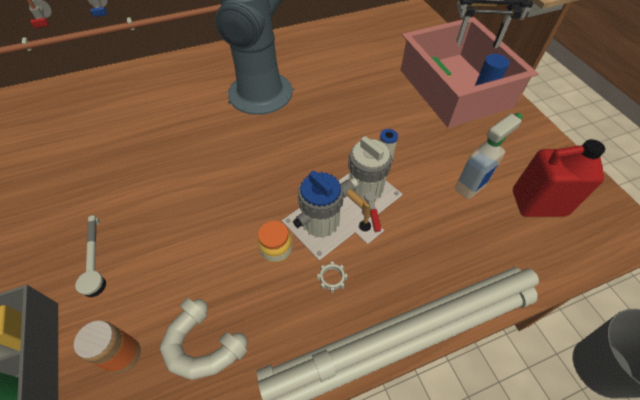

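Top view: the blue cap is at about (338,200) on the stand's -y pot and the white cap at about (268,227). The red lever runs from (292,180) to (300,140). The nut is at (349,143), the tub at (393,193) and the cartridge at (226,268). The scene view agrees with this layout.

Run:
```python
from h import *
for n in ('top','scene'):
    c=np.load(n+'.npy',allow_pickle=True).item(); hsv=cv2.cvtColor(c['color'],cv2.COLOR_RGB2HSV)
    def comps(m,name,z,box):
        m=m.astype(np.uint8); k=np.zeros_like(m); x0,x1,y0,y1=box; k[y0:y1,x0:x1]=m[y0:y1,x0:x1]
        cs,_=cv2.findContours(k,0,1); cs=max(cs,key=cv2.contourArea)
        (u,v),r=cv2.minEnclosingCircle(cs); e=cv2.fitEllipse(cs); rc=cv2.boxPoints(cv2.minAreaRect(cs))
        print(n,name,(u,v,r),onz(c,u,v,z),'ell',e,onz(c,*e[0],z)); return rc
    H,S,V=hsv[...,0],hsv[...,1],hsv[...,2]
    if n=='top': bb,rb=(305,365,170,235),(280,310,130,175)
    else: bb,rb=(295,348,165,215),(365,385,200,236)
    comps((H>100)&(H<130)&(S>120),'blue',.160,bb)
    rc=comps(((H<8)|(H>172))&(S>150),'red',.142,rb)
    for p in rc: print(p,onz(c,*p,.135)[:2])
    if n=='top': 
        comps((H>5)&(H<20)&(S>200)&(V>200),'tub',.075,(372,420,170,220))
        comps((H>100)&(H<130)&(S>100),'cart',.098,(205,245,250,285))
        comps((S<60)&(V>150),'nut',.02,(330,368,125,162))
        comps((S<60)&(V>190),'white',.16,(240,295,200,252))
```

```text
top blue (338.38641357421875, 199.36166381835938, 21.494644165039062) [ 0.55496528 -0.00352588  0.16      ] ell ((338.1646423339844, 199.39370727539062), (40.973793029785156, 41.12547302246094), 27.83025550842285) [ 0.55490691 -0.00306709  0.16      ]
top red (295.9693908691406, 149.6836700439453, 12.359467506408691) [0.66432679 0.08462917 0.142     ] ell ((297.0482177734375, 150.39637756347656), (7.415942668914795, 29.98021697998047), 15.548112869262695) [0.66274356 0.08234682 0.142     ]
[290.32306 160.81537] [0.64182932 0.09750789]
[296.7846  137.12308] [0.69302106 0.08317849]
[303.97693 139.08463] [0.68842249 0.06777348]
[297.51538 162.77692] [0.63728968 0.08216008]
top tub (394.7645568847656, 191.92327880859375, 15.08181095123291) [ 0.57742569 -0.13008671  0.075     ] ell ((394.6599426269531, 191.9378204345703), (28.939706802368164, 29.304967880249023), 107.8975601196289) [ 0.57739721 -0.12985285  0.075     ]
top cart (222.0454559326172, 268.5227355957031, 11.24138069152832) [0.41431881 0.25157968 0.098     ] ell ((222.1754150390625, 268.5882263183594), (21.073755264282227, 21.9
[... 507 characters left out ...]
50247736 0.14809892 0.16      ]
scene blue (320.1052551269531, 188.5, 19.423316955566406) [ 0.56038402 -0.00156734  0.16      ] ell ((319.99005126953125, 188.42782592773438), (32.09678649902344, 38.455623626708984), 94.26585388183594) [ 0.56010317 -0.0017325   0.16      ]
scene red (375.8823547363281, 219.64706420898438, 10.81226921081543) [0.67037299 0.08460507 0.142     ] ell ((375.3277282714844, 219.5688018798828), (6.596177577972412, 25.317420959472656), 166.0052490234375) [0.66975098 0.08357875 0.142     ]
[369.5294  210.11768] [0.63915806 0.08524698]
[376.11765 208.47061] [0.64061447 0.10080239]
[381.35294 229.41177] [0.69327472 0.08726799]
[374.76468 231.05884] [0.691717   0.07231713]
```

Request:
play_rows(
  motion=[
    [0,0,-1.9,0],
    [0,0,-1.9,0],
    [-11.8,-6.9,-1.9,7.4],
    [-11.8,-6.9,-1.9,7.4],
    [-11.8,-6.9,-1.9,7.4],
    [-11.8,-6.9,-1.9,7.4],
    [-11.8,-6.9,-1.9,7.4],
    [-11.8,-6.9,-1.9,7.4],
    [-11.8,-6.9,-1.9,7.4],
    [-11.8,-6.9,-1.9,7.4],
  ],
  gripper=0,
  force=20,
)

```text
time_s: 1.1
tool_pos: [0.5061, 0.252, 0.3001]
orientation: [-3.141, -0.0, 1.918]
wrist_force: [0.4, -0.0, -0.2]
width: 0.0175
grip_force: 0.0
```

Request:
play_rows(
  motion=[
    [-5.4,1.4,0,0],
    [-5.4,1.4,0,0],
    [-5.4,1.4,0,0],
    [-5.4,1.4,0,0],
    [-5.4,1.4,0,0],
    [-5.4,1.4,0,0],
    [-5.4,1.4,0,0],
    [-5.4,1.4,0,0],
    [-5.4,1.4,0,0],
  ],
)

```text
time_s: 2.0
tool_pos: [0.6626, 0.025, 0.3003]
orientation: [-3.141, -0.001, 1.919]
wrist_force: [0.7, 0.6, -1.0]
width: 0.0001
grip_force: 0.0
```

```bash
cat >> h.py <<'E'
def go(x,y,z,yaw=None):
    s=bot.state(); d=np.array([x,y,z])-s['tool_pos']; t=rot(s['orientation']).T@d/.05
    sp=0 if yaw is None else -np.degrees((yaw-s['orientation'][2]+np.pi)%(2*np.pi)-np.pi)/6
    print('move',np.round(t,2),round(sp,2))
E
python3 - <<'E'
from h import *
c=capture('wrist'); save(c,'w1.png'); s=bot.state(); print(s['tool_pos'],s['orientation'],s['width'])
go(.664,.022,.115)
for n,P in dict(blue=(.557,-.003,.16),piv=(.605,.0995,.142),tip=(.692,.0767,.142)).items(): print(n,proj(c,P))
E
```

```text
[0.66259516 0.02517541 0.30051646] [-3.14149548e+00 -2.49636283e-04  1.91947571e+00] 0.000565682422033838
move [-0.07  0.01  3.71] 0
blue (np.float64(212.4247546961788), np.float64(181.85485586309701))
piv (np.float64(291.0739723883224), np.float64(100.16062856171432))
tip (np.float64(363.02755013042497), np.float64(151.13023495193556))
```

View pics/w1.png

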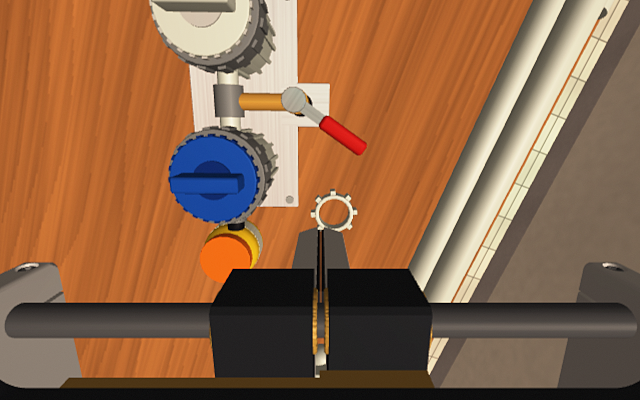

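Wrist view: the lever tip at (362,150) and the cap at (213,177) match the predicted positions within 2-5 px. I'll go down beside the lever and push toward +y.

Request:
play_rows(
  motion=[
    [0,0,1,0],
    [0,0,2,0],
    [0,0,3,0],
    [0,0,3.7,0],
    [0,0,3.7,0],
    [0,0,3.7,0],
  ],
)

```text
time_s: 2.65
tool_pos: [0.6633, 0.0247, 0.1165]
orientation: [3.141, 0.0, 1.919]
wrist_force: [0.3, 0.6, 1.3]
width: 0.0008
grip_force: 0.0
```

Request:
play_rows(
  motion=[
    [0.3,0.1,0,0],
    [0.6,0.2,0,0],
    [0.8,0.3,0,0],
    [1.0,0.36,0,0],
    [1.2,0.44,0,0],
    [1.4,0.5,0,0],
    [1.6,0.58,0,0],
    [1.8,0.65,0,0],
    [1.8,0.65,0,0],
    [1.8,0.65,0,0],
  ],
)

```text
time_s: 3.65
tool_pos: [0.6629, 0.1191, 0.1149]
orientation: [-3.14, 0.002, 1.919]
wrist_force: [2.3, -6.0, 0.5]
width: 0.0005
grip_force: 3.1
```

Run:
```python
from h import *
s=bot.state(); print(s['tool_pos'],s['wrist_force'],s['wrist_torque'])
for n in ('top','wrist'):
    c=capture(n); hsv=cv2.cvtColor(c['color'],cv2.COLOR_RGB2HSV); m=(((hsv[...,0]<8)|(hsv[...,0]>172))&(hsv[...,1]>150)).astype(np.uint8)
    if n=='top': k=m*0; k[120:190,255:330]=m[120:190,255:330]; m=k
    for q in cv2.findContours(m,0,1)[0]:
        if cv2.contourArea(q)>50:
            b=cv2.boxPoints(cv2.minAreaRect(q)); P=np.array([onz(c,*p,.142)[:2] for p in b]); print(n,b.astype(int).tolist(),P.round(3).tolist())
            L=max([P[1]-P[0],P[2]-P[1]],key=np.linalg.norm); print('ang',np.degrees(np.arctan2(L[1],L[0]))%180)
save(c,'w2.png')
```

```text
[0.66293314 0.11906964 0.11492568] [ 2.25034984 -6.00876223  0.48625403] [-1.16979204 -0.33503557  0.04971782]
wrist [[262, 218], [365, 186], [375, 218], [272, 250]] [[0.629, 0.131], [0.671, 0.164], [0.681, 0.15], [0.638, 0.117]]
ang 37.5256852289339
```

View pics/w2.png

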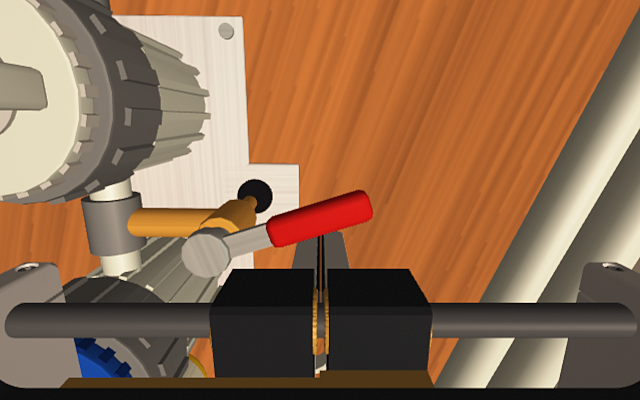

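Wrist view: the finger is pushing the red lever from (262,235) to (370,200), now at about 37° in the world. The stop should be at about 54°, so I'll keep going.

Request:
play_rows(
  motion=[
    [0.1,0.04,0,0],
    [0.2,0.07,0,0],
    [0.3,0.11,0,0],
    [0.36,0.13,0,0],
    [0.36,0.13,0,0],
  ],
)

```text
time_s: 4.25
tool_pos: [0.6629, 0.138, 0.1146]
orientation: [-3.14, 0.002, 1.918]
wrist_force: [3.4, -6.2, -0.7]
width: 0.0004
grip_force: 3.0
```

Request:
play_rows(
  motion=[
    [0.04,0.015,0,0],
    [0.08,0.03,0,0],
    [0.08,0.03,0,0],
  ],
)

```text
time_s: 4.55
tool_pos: [0.6632, 0.1415, 0.1147]
orientation: [-3.14, 0.003, 1.918]
wrist_force: [3.1, -7.5, 0.2]
width: 0.0005
grip_force: 3.6
```

Request:
play_rows(
  motion=[
    [0.04,0.015,0,0],
    [0.08,0.03,0,0],
    [0.08,0.03,0,0],
  ],
)

```text
time_s: 4.85
tool_pos: [0.6643, 0.1437, 0.115]
orientation: [-3.141, 0.007, 1.918]
wrist_force: [6.3, -13.6, -0.2]
width: 0.0004
grip_force: 6.3
```

```bash
cat >> h.py <<'E'
def lever():
    c=capture('wrist'); hsv=cv2.cvtColor(c['color'],cv2.COLOR_RGB2HSV); m=(((hsv[...,0]<8)|(hsv[...,0]>172))&(hsv[...,1]>150)).astype(np.uint8)
    q=max(cv2.findContours(m,0,1)[0],key=cv2.contourArea)
    b=cv2.boxPoints(cv2.minAreaRect(q)); P=np.array([onz(c,*p,.137)[:2] for p in b])
    L=max([P[1]-P[0],P[2]-P[1]],key=np.linalg.norm); print('lever ang',np.degrees(np.arctan2(L[1],L[0]))%180,P.round(3).tolist())
E
python3 -c "
from h import *
lever()"
```

```text
lever ang 53.25201090707877 [[0.619, 0.135], [0.652, 0.179], [0.666, 0.169], [0.632, 0.123]]
```

The force has jumped and the lever is at about 54°, so it is on the stop. I'll press slightly more and hold, then retreat the same way.

Request:
play_rows(
  motion=[
    [0.04,0.015,0,0],
    [0.04,0.015,0,0],
    [0.04,0.015,0,0],
    [0.04,0.015,0,0],
    [0.04,0.015,0,0],
    [0.04,0.015,0,0],
    [0.04,0.015,0,0],
    [0.04,0.015,0,0],
    [0.04,0.015,0,0],
    [0.04,0.015,0,0],
  ],
)

```text
time_s: 5.9
tool_pos: [0.6647, 0.1446, 0.115]
orientation: [-3.141, 0.009, 1.918]
wrist_force: [6.6, -17.2, -1.5]
width: 0.0007
grip_force: 7.5
```

Request:
play_rows(
  motion=[
    [-0.3,-0.11,0,0],
    [-0.6,-0.22,0,0],
    [-0.9,-0.33,0,0],
    [-1.2,-0.44,0,0],
    [-1.5,-0.54,0,0],
    [-1.8,-0.65,0,0],
    [-2.1,-0.76,0,0],
    [-2.3,-0.83,0,0],
    [-2.3,-0.83,0,0],
  ],
)

```text
time_s: 6.8
tool_pos: [0.6633, 0.0257, 0.1154]
orientation: [-3.141, -0.0, 1.916]
wrist_force: [-0.4, 0.0, -0.3]
width: 0.0002
grip_force: 0.0
```

Request:
play_rows(
  motion=[
    [0,0,-1,0],
    [0,0,-2,0],
    [0,0,-3,0],
    [0,0,-3.7,0],
    [0,0,-3.7,0],
    [0,0,-3.7,0],
  ],
  gripper=60,
)

```text
time_s: 7.4
tool_pos: [0.6635, 0.0276, 0.3011]
orientation: [3.14, 0.0, 1.919]
wrist_force: [0.0, -0.1, -0.6]
width: 0.0454
grip_force: 0.0
```

```bash
python3 -c "
from h import *
lever()
c=capture('wrist'); hsv=cv2.cvtColor(c['color'],cv2.COLOR_RGB2HSV); H,S=hsv[...,0],hsv[...,1]
m=((H>100)&(H<130)&(S>120)).astype(np.uint8); q=max(cv2.findContours(m,0,1)[0],key=cv2.contourArea)
e=cv2.fitEllipse(cv2.convexHull(q)); print(e,onz(c,*e[0],.160))
go(.556,-.003,.26,.344)"
```

```text
lever ang 165.21254590802678 [[0.638, 0.084], [0.642, 0.099], [0.695, 0.085], [0.691, 0.07]]
((212.38351440429688, 180.36143493652344), (85.93881225585938, 92.78350067138672), 120.52432250976562) [0.5567769  0.00149757 0.16      ]
move [ 0.15 -2.21  0.77] 15.03
```

Request:
play_rows(
  motion=[
    [0.15,-2.2,0,15],
    [0.15,-2.2,0,15],
    [0.15,-2.2,0,15],
    [0.15,-2.2,0,15],
    [0.15,-2.2,0,15],
    [0.15,-2.2,0,15],
    [0.15,-2.2,0.4,15],
    [0.15,-2.2,0.8,15],
    [0.15,-2.2,0.8,15],
    [0.15,-2.2,0.8,15],
  ],
)

```text
time_s: 8.5
tool_pos: [0.5557, -0.0028, 0.2568]
orientation: [-3.138, 0.005, 0.412]
wrist_force: [0.6, -0.1, 0.4]
width: 0.056
grip_force: 0.0
```

Request:
play_rows(
  motion=[
    [0,0,0,0],
    [0,0,0,0],
    [0,0,0,0],
  ],
)

```text
time_s: 8.8
tool_pos: [0.557, -0.0032, 0.2597]
orientation: [-3.141, 0.001, 0.42]
wrist_force: [0.1, 0.2, -0.3]
width: 0.0564
grip_force: 0.0
```

```bash
python3 -c "
from h import *
c=capture('wrist'); save(c,'w3.png'); s=bot.state(); print(s['tool_pos'],s['orientation'],s['width'],s['joint_pos'])
for z in (.161,.189): print(proj(c,(.556,-.001,z)))
go(.556,-.001,.165,.344)"
```

```text
[ 0.55716527 -0.00323462  0.26000964] [-3.14114802e+00  5.98221805e-04  4.19533413e-01] 0.05666406865484014 [-2.09301917e-01 -1.39960434e-02  1.73978614e+00  7.79811647e-06
  1.41654789e+00  9.41959929e-01]
(np.float64(318.16622401277056), np.float64(201.39535010220757))
(np.float64(317.9222343827519), np.float64(210.05573255466317))
move [-0.   -0.05  1.9 ] 0.72
```

View pics/w3.png

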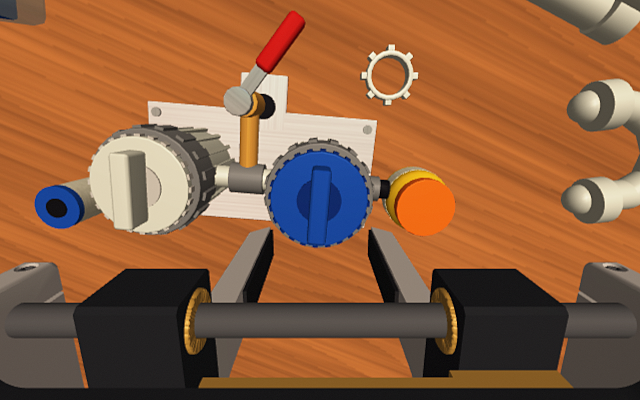

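Wrist view: the blue cap is centred at (318,200) with its bar upright in the image, midway between the open fingers. This matches the estimate, so I'll align, descend and grip.

Request:
play_rows(
  motion=[
    [0,-0.05,0,0.72],
    [0,-0.05,0,0.72],
    [0,-0.05,0.5,0.72],
    [0,-0.05,1,0.72],
    [0,-0.05,1.5,0.72],
    [0,-0.05,1.88,0.72],
    [0,-0.05,1.88,0.72],
    [0,-0.05,1.88,0.72],
  ],
)

```text
time_s: 9.65
tool_pos: [0.5565, -0.0011, 0.1669]
orientation: [3.142, -0.0, 0.344]
wrist_force: [0.2, -0.1, 1.1]
width: 0.0561
grip_force: 0.0
```

Request:
play_rows(
  motion=[
    [0,0,0,0],
    [0,0,0,0],
    [0,0,0,0],
    [0,0,0,0],
    [0,0,0,0],
    [0,0,0,0],
    [0,0,0,0],
  ],
  gripper=0,
  force=50,
)

```text
time_s: 10.35
tool_pos: [0.5566, -0.0015, 0.1667]
orientation: [3.141, -0.0, 0.342]
wrist_force: [1.6, -1.4, 0.9]
width: 0.0156
grip_force: 50.0
```

```bash
cat >> h.py <<'E'
def st():
    s=bot.state(); print(s['tool_pos'].round(4),s['orientation'].round(3),s['wrist_force'].round(1),s['wrist_torque'].round(2),s['width'],s['grip_force'],s['joint_pos'][5])
E
python3 -c "
from h import *
st()"
```

```text
[ 0.5566 -0.0015  0.1667] [ 3.141 -0.     0.342] [ 1.6 -1.4  0.9] [-0.43  0.01 -0.07] 0.015607068219997149 49.9980890750885 1.022733123011453
```

Gripped with little side force. I'll try it anticlockwise first, with a small turn (negative spin).

Request:
play_rows(
  motion=[
    [0,0,0,-0.4],
    [0,0,0,-0.8],
    [0,0,0,-1.1],
    [0,0,0,-1.1],
  ],
)

```text
time_s: 10.75
tool_pos: [0.5565, -0.0011, 0.1669]
orientation: [3.141, -0.0, 0.457]
wrist_force: [-1.7, -0.5, 2.1]
width: 0.0157
grip_force: 50.0
```

```bash
python3 -c "
from h import *
st()"
```

```text
[ 0.5565 -0.0011  0.1669] [ 3.141 -0.     0.457] [-1.7 -0.5  2.1] [-0.23  0.35 -0.09] 0.015745666942312418 50.00435292720795 0.9077917422593454
```

It turns freely (6.6° with low torque), so I'll continue to about 60°.

Request:
play_rows(
  motion=[
    [0,0,0,-1],
    [0,0,0,-2],
    [0,0,0,-3],
    [0,0,0,-4],
    [0,0,0,-4],
    [0,0,0,-4],
  ],
)

```text
time_s: 11.35
tool_pos: [0.5573, -0.0008, 0.168]
orientation: [3.14, -0.002, 0.877]
wrist_force: [-0.5, 1.2, 6.3]
width: 0.0156
grip_force: 50.0
```

Request:
play_rows(
  motion=[
    [0,0,0,-1],
    [0,0,0,-2],
    [0,0,0,-3],
    [0,0,0,-4],
    [0,0,0,-4.9],
    [0,0,0,-4.9],
    [0,0,0,-4.9],
  ],
)

```text
time_s: 12.05
tool_pos: [0.5574, -0.0007, 0.1681]
orientation: [3.139, -0.001, 1.389]
wrist_force: [0.3, 0.8, 6.1]
width: 0.0154
grip_force: 50.0
```

```bash
python3 -c "
from h import *
st(); c=capture('wrist'); save(c,'w4.png')"
```

```text
[ 0.5574 -0.0007  0.1681] [ 3.139e+00 -1.000e-03  1.389e+00] [0.3 0.8 6.1] [0.11 0.21 0.05] 0.015355098161076157 50.00283658504486 -0.02407251953337918
```

View pics/w4.png

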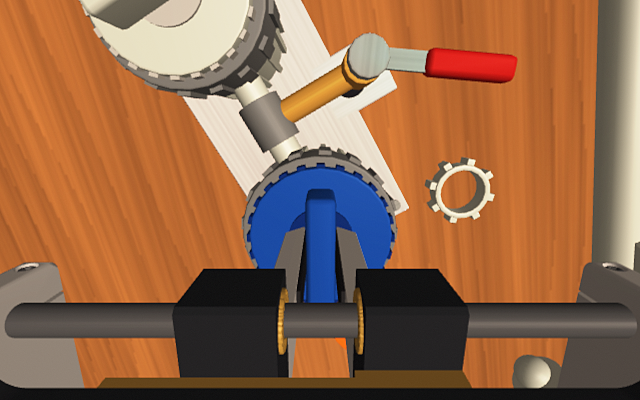

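Wrist view: the cap's bar at (320,240) has turned with the gripper by 60°, since the stand is now tilted in the image. The lever at (470,65) is back at rest. Now I'll lift straight up, slowly at first.

Request:
play_rows(
  motion=[
    [0,0,-0.1,0],
    [0,0,-0.2,0],
    [0,0,-0.35,0],
    [0,0,-0.5,0],
    [0,0,-0.5,0],
  ],
)

```text
time_s: 12.6
tool_pos: [0.5571, -0.0011, 0.193]
orientation: [3.139, 0.0, 1.39]
wrist_force: [1.4, -0.2, -0.9]
width: 0.0155
grip_force: 50.0
```

```bash
python3 -c "
from h import *
st()"
```

```text
[ 0.5571 -0.0011  0.193 ] [3.139 0.    1.39 ] [ 1.4 -0.2 -0.9] [-0.01  0.04  0.01] 0.015491486578415566 49.995059967041016 -0.02442711305240675
```

Request:
play_rows(
  motion=[
    [0,0,-0.4,0],
    [0,0,-0.8,0],
    [0,0,-1.2,0],
    [0,0,-1.6,0],
    [0,0,-1.8,0],
    [0,0,-1.8,0],
    [0,0,-1.8,0],
    [0,0,-1.8,0],
    [0,0,-1.8,0],
  ],
)

```text
time_s: 13.5
tool_pos: [0.5558, -0.0009, 0.2801]
orientation: [-3.139, -0.0, 1.39]
wrist_force: [-0.9, 0.0, -2.2]
width: 0.0156
grip_force: 50.0
```

```bash
python3 -c "
from h import *
st(); c=capture('scene'); cv2.imwrite('pics/s2.png',cv2.cvtColor(cv2.resize(c['color'][80:300,200:500],None,fx=2,fy=2),cv2.COLOR_RGB2BGR))"
```

```text
[ 0.5558 -0.0009  0.2801] [-3.139 -0.     1.39 ] [-0.9  0.  -2.2] [-0.06  0.12 -0.04] 0.015644453185616185 49.99513864517212 -0.024521717025253527
```

View pics/s2.png

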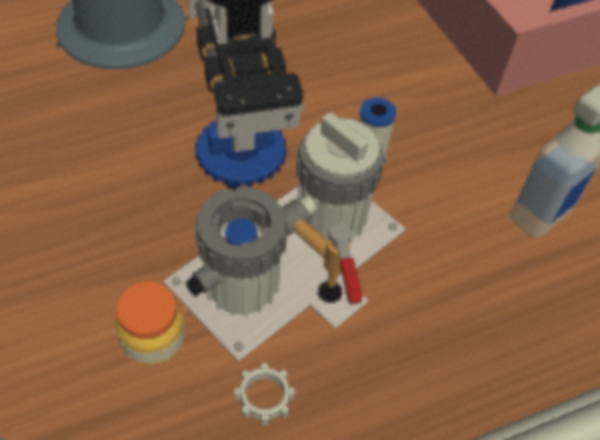

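Scene crop: the blue cap is held level at (240,150) above its open pot at (240,230). The white cap is closed, the lever is at rest, and the cartridge, nut and tub are where they were. Handing in.

```bash
python3 -c "
from h import *
print(hand_in())"
```

```text
the job is handed in; nothing more can be done
None
```

The job is handed in: I vented the pot by holding the bleed lever on its stop for about a second and letting it spring back, then unscrewed the blue cap anticlockwise and left it held level about 11 cm above its open pot, with the white cap, cartridge, slip nut and tub undisturbed.

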